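Scoop rock salt into the curing keg

TASK

Take the scoop from its stone board, scoop up salt lumps from the trough and tip at least three of the four into the open keg, then stand the scoop upright on its board again and let go. Leave no lump anywhere but in the keg or the trough, never touch the salt with the gripper fingers, and do not raise it more than 20 cm above the keg's rim. Do not disturb the bottle, jar, stone and small keg standing around.

Things in the scene. Friction and masses are not known exactly. Their poses are not given: they have to be found in the camera images.
- scoop: Steel scoop, blue handle, 180 g, 175 mm long. Origin: centre of the flat underside of its bowl, on which it stands level. Bowl 100 mm (x) by 110 mm (y, outside), floor 2.5 mm thick, 1.2 mm at the lip, open at the front (-x, the lip), 46 mm high rear wall at +x, side cheeks 38 mm high (22 mm over the front 42 mm). z up. Friction with salt 0.5 to 0.7: it empties sloped 50 degrees lip-down.
- scoop_grip (a point): Middle of the scoop's handle, to pinch across y: 75 mm behind (+x) and 75 mm above the scoop's origin. The handle is a straight bar along x, from x = +40 to +125 mm, 22 mm wide, 62 to 88 mm above the underside. Held loosely or pushed hard, the scoop turns between the pads about y. Axes as the scoop's.
- scoop_lip (a point): Middle of the scoop's lip, at its underside: 50 mm in front (-x) of the scoop's origin. Axes as the scoop's. In the open, lumps are only pushed along by the lip; against the trough's leaning end board they ride over it into the bowl (short strokes free a wedged one). Sliding the lip up along the board while tilting it up keeps them in; drawn back level, they roll off.
- board: Pale stone board, 200 mm (x) by 150 mm (y) by 10 mm thick, fixed on the bench; the scoop starts on it. Origin: centre of its underside, on the bench.
- trough: Pale wooden trough, fixed. Origin: centre of its underside; x along its length, +x roughly away from the robot (yaw up to 0.25 rad). Floor 8 mm thick, inside 245 mm long (x) by 126 mm wide (y); walls 8 mm thick, 42 mm high above the floor. The wall at +x and the sides are upright, the end board at -x (robot's side) leans outwards by 34 degrees from upright and is 65 mm high.
- trough_floor (a point): Top of the trough's floor at its centre, 8 mm above the bench. Axes as the trough's.
- trough_end (a point): Foot of the leaning end board's inner face: top of the floor at x = -122.5 mm, y = 0 in the trough's frame. Axes as the trough's. The lumps start in the half of the trough next to this end (centres 22 to 95 mm from the foot); the other half is empty.
- keg: Open dark wooden keg with two steel hoops, fixed on the bench, 160 mm outside diameter, 144 mm inside diameter, 110 mm high, floor 10 mm thick. Origin: centre of its underside, on the bench.
- keg_mouth (a point): Centre of the keg's open mouth, level with its rim, 110 mm above the bench.
- lump0: A lump of white rock salt, a rough faceted pebble about 35 mm across and 28 mm high, nearly round, about 30 g. Origin: centre of its underside as it first lies (it may roll over).
- lump1: A lump of white rock salt, a rough faceted pebble about 35 mm across and 28 mm high, nearly round, about 30 g. Origin: centre of its underside as it first lies (it may roll over).
- lump2: A lump of white rock salt, a rough faceted pebble about 35 mm across and 28 mm high, nearly round, about 30 g. Origin: centre of its underside as it first lies (it may roll over).
- lump3: A lump of white rock salt, a rough faceted pebble about 35 mm across and 28 mm high, nearly round, about 30 g. Origin: centre of its underside as it first lies (it may roll over).
- bottle: Bystander: closed green glass bottle, 66 mm diameter, 230 mm high, loose. Origin: centre of its underside.
- jar: Bystander: closed amber glass jar, 80 mm diameter, 120 mm high, loose. Origin: centre of its underside.
- stone: Bystander: round grey pressing stone, 96 mm diameter, 58 mm high, loose. Origin: centre of its underside.
- sample_keg: Bystander: small closed wooden keg, 90 mm diameter, 105 mm high, loose. Origin: centre of its underside.
There are look-alikes about, which are no part of the job. What is shaped like the lump0 but brown is not meant. What is shaped like the keg but pink is not meant.

How it is judged:
By the outcome, as a careful person would: the job done as asked, in the order asked, and still so for the second after the job is handed in, with the robot touching nothing.
It also fails if it takes over 72 s, if anything falls off the work surface, if the arm or the gripper's body presses on something with over 40 N, if the wrist force passes 120 N, or if a joint passes its speed limit or range.

ROBOT

A 6-joint arm with a two-finger parallel gripper is mounted at the origin on the work surface. World frame = base frame: x ahead of the robot, y to its left, z up, the work surface at z = 0. Lengths are in m, angles in degrees, forces in N, time in s.
With the tool pointing down it reaches from about 0.35 to 0.875 m from the base axis. Payload 4.2 kg.
Tool frame: the origin (TCP) lies on the front face of the gripper's body, between the roots of the fingers; the fingertips stand finger_overhang ahead of it and the grasp point (between the pads) lies 51 mm ahead of it (finger_overhang is the distance from the TCP to the fingertips, in m); z points along the fingers, y is the line along which they close (so a half turn about z gives the same grasp; the last joint's range is limited). The gripper opens to 87 mm and grips with 3 to 60 N. Pads are 19 mm wide; open, the fingers measure 117 mm over their backs; the gripper's body (75 mm by 190 mm) begins 51 mm behind the grasp point.
Start: joints at [83.171, 22.042, 0.453, 0, -68.411, -14.817], TCP at [0.231, 0.581, 0.292] pointing down, gripper open.
Joint ranges: [-179.83, 179.83], [-69.29, 118.12], [-61.27, 80.66], [-181.25, 117.63], [-171.15, -9.14], [-177.46, 177.46]. Speed limits (degrees/s): [159.86, 159.86, 180, 180, 180, 180].

INTERFACE

Orientations are given as a 3x3 rotation matrix whose columns are the frame's x, y, z axes.
In Python, from station import sense, capture, camera_model, finish_job, finger_overhang gives the robot as it stands. The module is installed in compiled form; this text tells all that it offers.
- The arm moves only by the tool jog_arm, never from a script. Its argument "rows" is a list that holds one entry, the list of rows, each a list of 4 numbers: the shift along the tool's x, y, z in m, then the turn about the tool's z in rad. A call has 1 to 20 rows; each row shifts and turns the commanded pose from where the row before left it, along the tool's axes as they then stand; what a row does not reach is not made up. A row lasts 1/8 s, in which the tool goes at most 62.5 mm and 10.7 degrees, less where a joint would pass 70% of its speed; a pose out of reach is approached as far as the arm can. A call is refused whole if a number of a shift passes 0.0625 or a number of a turn 0.188, either way. A call with a gripper value outside its range is refused whole. "claw" is the opening, from 0 (shut) to 1 (fully open), set as the call begins (left out, the last holds). The fingers move at their own pace and stop on an object; the grip force is fixed at half the most. Time passes only in rows, so rows that do not move let the fingers close. It gives the time, the measured TCP pose, the force, the opening and the grip force at its end, in the units of the state.
- sense(): the state, without advancing time (a new reading comes with each control period).
- capture(name): name is "scene" or "top"; returns the picture (384x512x3 uint8, red, green, blue); there is no depth.
- camera_model(name): a dict with "fovy" (degrees; the focal length in pixels is half the picture's height over the tangent of half this angle, whatever the lens; pixels are square), "cx", "cy" (the principal point, pixels), "eye" and "rotation" of the camera in the world. Camera axes: x right, y down, z forward; pixel columns grow to the right and rows downward; lengths in m; the calibration is good to about 2 mm. A picture is of the moment at which its call begins. camera_model takes no time and is no camera call.
- finish_job(): hands the job in; it is judged then, once.
The state is a dict: "time_s": time; "joints": joint angles; "joint_velocities": joint speeds; "effort": joint torques, N m; "tcp_pos": TCP position; "ee_rot": TCP orientation; "wrist_force": force on the tool from outside, world axes, zero at the start; "moment": the same for the moment, N m; "gripper_width": opening from 0.0 (shut) to 1.0 (fully open); "gripper_force": force on a finger pad.
Only numpy, scipy, OpenCV 4.12 (cv2) and the standard library are available. Lean on these libraries where they do the work, as an engineer would, in place of code of your own. Each camera call takes 0.05 s, during which the arm holds its last target. There are 200 camera calls.

## Working session

There is one attempt and no reset: what is moved stays moved. The work goes in short steps, Python scripts to look and compute and a tool call to move; the robot and the scene stay as the last step left them, time stands still between calls to the robot, and variables do not carry over. Pictures are saved under pics/ and viewed, at most 10 in all, crops included, and the job is handed in when it is done.

Besides the shell and the picture viewer there is one more tool, called after "Emit:" as name(argument=value, ...) on one line, values as JSON. jog_arm: Moves the arm, as the interface text tells. Its arguments: {"type":"object","properties":{"rows":{"type":"array"},"claw":{"type":"number"}},"required":["rows"]}

```bash
mkdir -p pics; ls; python3 - <<'E'
from station import *
import cv2,numpy as np
np.set_printoptions(precision=4,suppress=True)
print(sense()); print(finger_overhang if not callable(finger_overhang) else finger_overhang())
for n in("scene","top"):
    im=capture(n); np.save(f"pics/{n}0.npy",im); cv2.imwrite(f"pics/{n}0.png",im[:,:,::-1]); print(n,camera_model(n))
a=np.load("pics/scene0.npy");b=np.load("pics/top0.npy")
E
```

```text
pics
{'time_s': 0.0, 'joints': array([ 83.1707,  22.0904,   0.3794,  -0.0291, -68.4111, -14.8167]), 'joint_velocities': array([ 0.0117, -0.009 , -0.0596,  0.0329,  0.0172, -0.0198]), 'effort': array([  0.0009, -39.0669,  18.7409,   4.2198,   0.011 ,  -0.0002]), 'tcp_pos': array([0.2304, 0.5805, 0.2912]), 'ee_rot': array([[ 0.9294, -0.369 , -0.0007],
       [-0.369 , -0.9294, -0.0021],
       [ 0.0001,  0.0022, -1.    ]]), 'wrist_force': array([ 0.0407, -1.4262, -0.0807]), 'moment': array([-0.0007, -0.0399,  0.0475]), 'gripper_force': 0.0, 'gripper_width': 0.9977415092759779}
0.0697
scene {'fovy': 51.64063740049537, 'cx': 253.7649028851364, 'cy': 189.12622436136306, 'eye': array([1.1136, 0.5512, 1.2263]), 'rotation': array([[-0.708 ,  0.5759, -0.4087],
       [ 0.7061,  0.5904, -0.391 ],
       [ 0.0161, -0.5654, -0.8246]])}
top {'fovy': 42.64329605474407, 'cx': 260.04842519526227, 'cy': 192.06854767118347, 'eye': array([0.3149, 0.0153, 1.3386]), 'rotation': array([[-0.0125, -0.9837,  0.1792],
       [-0.9999,  0.0118, -0.005 ],
       [ 0.0028, -0.1793, -0.9838]])}
```

View pics/scene0.png

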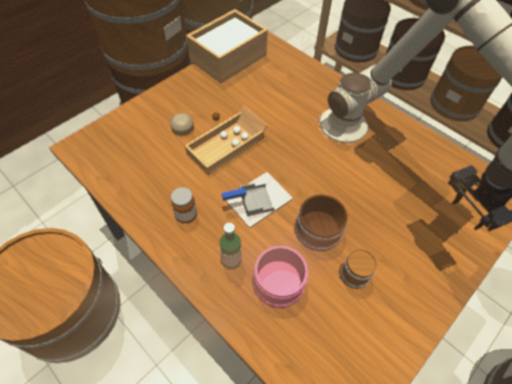

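View pics/top0.png

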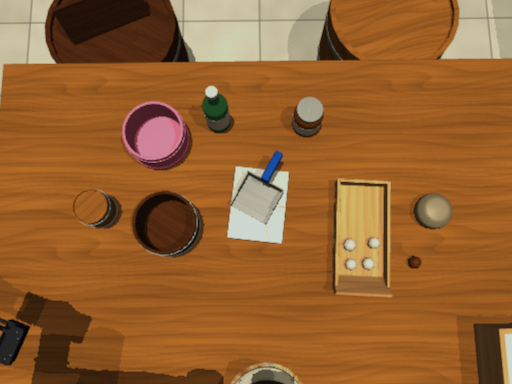

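Scene view: trough (226,140) with four white lumps, scoop (252,195), dark keg (320,222), bottle (231,245), jar (183,205), stone (181,124), sample keg (358,268).
Top view: trough (363,237), lumps (350,244), (374,243), (351,265) and (369,264), scoop bowl (258,198) with handle (273,166), keg (167,224).

Possible mix-ups in the top view:
- Keg: dark (167,224) or pink (157,134). I choose the dark one.
- Lumps: the four white ones or the brown one (414,262). I choose the white ones.
- Sample keg (93,208) is closed, so it can't be the keg.

```bash
cat > h.py <<'E'
import numpy as np,cv2
from station import *
np.set_printoptions(precision=4,suppress=True)
def ray(n,px):
    m=camera_model(n);f=192/np.tan(np.radians(m["fovy"]/2));px=np.atleast_2d(px).astype(float)
    d=np.c_[(px[:,0]-m["cx"])/f,(px[:,1]-m["cy"])/f,np.ones(len(px))]@np.array(m["rotation"]).T
    return np.array(m["eye"]),d
def on(n,px,z):
    e,d=ray(n,px);return (e+d*((z-e[2])/d[:,2])[:,None])[:,:2]
def proj(n,P):
    m=camera_model(n);f=192/np.tan(np.radians(m["fovy"]/2))
    q=(np.atleast_2d(P)-m["eye"])@np.array(m["rotation"]);return np.c_[f*q[:,0]/q[:,2]+m["cx"],f*q[:,1]/q[:,2]+m["cy"]]
def snap(n,k):
    im=capture(n);np.save(f"pics/{n}{k}.npy",im);return im
def masks(im):
    h=cv2.cvtColor(im,cv2.COLOR_RGB2HSV);H,S,V=[h[...,i].astype(int) for i in range(3)]
    return dict(blue=(H>100)&(H<130)&(S>120),white=(S<45)&(V>185),H=H,S=S,V=V)
def big(m,roi):
    x0,y0,x1,y1=roi;k=np.zeros(m.shape,np.uint8);k[y0:y1,x0:x1]=m[y0:y1,x0:x1]
    c=cv2.findContours(k,cv2.RETR_EXTERNAL,cv2.CHAIN_APPROX_NONE)[0];return max(c,key=cv2.contourArea)
E
python3 - <<'E'
from h import *
b=np.load("pics/top0.npy");a=np.load("pics/scene0.npy")
mb=masks(b);ma=masks(a)
hb=big(mb["blue"],(230,130,310,220));r=cv2.minAreaRect(hb);print("handle top",r,on("top",cv2.boxPoints(r),.095))
ha=big(ma["blue"],(200,170,300,230));r=cv2.minAreaRect(ha);print("handle scene",r,on("scene",cv2.boxPoints(r),.095))
w=big((mb["S"]<60)&(mb["V"]>150),(215,150,305,260));q=cv2.boxPoints(cv2.minAreaRect(w));print("board",q,on("top",q,.01))
k=big((mb["V"]<110),(120,180,215,265));e=cv2.fitEllipse(k);print("keg",e)
def up(im,x0,y0,x1,y1,s):return cv2.resize(im[y0:y1,x0:x1],None,fx=s,fy=s,interpolation=cv2.INTER_CUBIC)
A=up(b,320,165,405,310,4);B=up(b,215,140,305,255,4)
C=np.zeros((600,720,3),np.uint8);C[:580,:340]=A;C[:460,350:710]=B
cv2.imwrite("pics/c1.png",C[:,:,::-1])
E
```

```text
handle top ((271.3584899902344, 166.25469970703125), (8.255929946899414, 32.14956283569336), 29.05460548400879) [[ 0.5776  0.0088]
 [ 0.6521 -0.0329]
 [ 0.6411 -0.0515]
 [ 0.5669 -0.0097]]
handle scene ((233.7353057861328, 192.94117736816406), (5.093247890472412, 22.313274383544922), 75.96376037597656) [[ 0.642  -0.0486]
 [ 0.5731 -0.013 ]
 [ 0.5845  0.0048]
 [ 0.6526 -0.0307]]
board [[226.4877 237.3671]
 [234.0274 165.7397]
 [288.9973 171.5261]
 [281.4575 243.1534]] [[ 0.4338  0.1007]
 [ 0.632   0.0798]
 [ 0.6138 -0.0723]
 [ 0.4164 -0.0474]]
keg ((167.25306701660156, 223.9618377685547), (62.846309661865234, 71.79212951660156), 112.36304473876953)
```

View pics/c1.png

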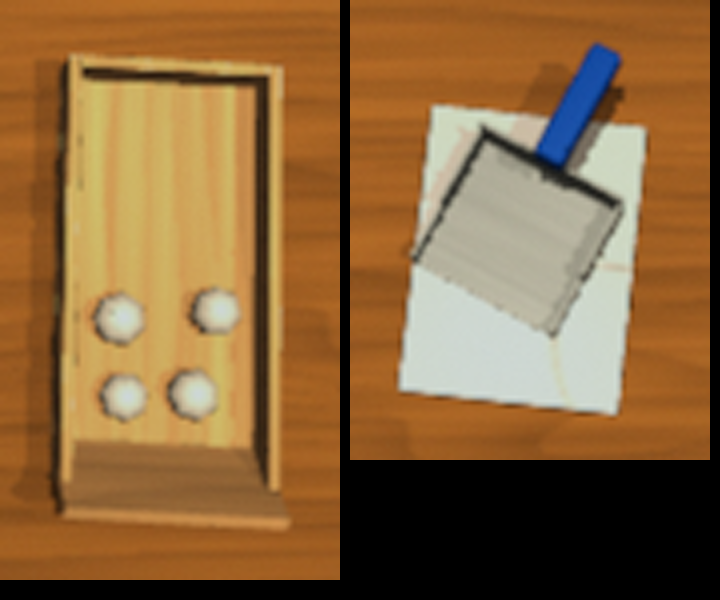

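The crop confirms the choice: four white lumps in the trough at crop (118,318), (214,312), (122,396) and (192,393), with the foot of the end board near row 445. The scoop has its blue handle at (580,105) and its lip at (412,260)-(553,335).

```bash
python3 - <<'E'
from h import *
def o(l,ox,oy): return (np.array(l,float)+.5)/4-.5+[ox,oy]
T=lambda l,z:on("top",o(l,320,165),z)
print("back outer z50",T([[68,56],[283,68]],.05))
print("foot z8",T([[76,442],[262,450]],.008))
print("end top",T([[63,517],[290,527]],.069))
print("backfoot? floor/back wall",T([[83,80],[255,85]],.05))
print("left wall outer z50",T([[68,56],[60,470]],.05))
print("right wall outer z50",T([[283,68],[277,490]],.05))
print("lumps",T([[118,318],[214,312],[122,396],[192,393]],.022))
print("lip",on("top",o([[412-350,260],[553-350,335]],215,140),.0125), "rear top",on("top",o([[485-350,127],[622-350,208]],215,140),.056))
for ellipse_n,roi in(("top",(120,180,215,265)),):
    im=np.load("pics/top0.npy");m=masks(im)
# keg rim: top view outer rim left/right/top extents
g=np.array([[133.5,222],[200,222],[165,192]]);print("keg rim",on("top",g,.11))
E
python3 - <<'E'
import cv2,numpy as np
b=np.load('pics/top0.npy');C=cv2.resize(b[175:270,120:215],None,fx=4,fy=4,interpolation=cv2.INTER_CUBIC)
a=np.load('pics/scene0.npy');D=cv2.resize(a[180:260,280:360],None,fx=4,fy=4,interpolation=cv2.INTER_CUBIC)
E=np.zeros((380,720,3),np.uint8);E[:,:380]=C;E[:320,390:710]=D
cv2.imwrite('pics/c2.png',E[:,:,::-1])
E
```

```text
back outer z50 [[ 0.5838 -0.1967]
 [ 0.5739 -0.3402]]
foot z8 [[ 0.3296 -0.1983]
 [ 0.3227 -0.3222]]
end top [[ 0.2822 -0.1784]
 [ 0.2743 -0.3216]]
backfoot? floor/back wall [[ 0.5673 -0.2061]
 [ 0.5626 -0.3208]]
left wall outer z50 [[ 0.5838 -0.1967]
 [ 0.3114 -0.1805]]
right wall outer z50 [[ 0.5739 -0.3402]
 [ 0.297  -0.3197]]
lumps [[ 0.4107 -0.2275]
 [ 0.4139 -0.2918]
 [ 0.3591 -0.2278]
 [ 0.3605 -0.2743]]
lip [[ 0.5227  0.0906]
 [ 0.4702 -0.0048]] rear top [[ 0.6051  0.0393]
 [ 0.5491 -0.0511]]
keg rim [[0.4662 0.3275]
 [0.4642 0.1607]
 [0.5418 0.2502]]
```

View pics/c2.png

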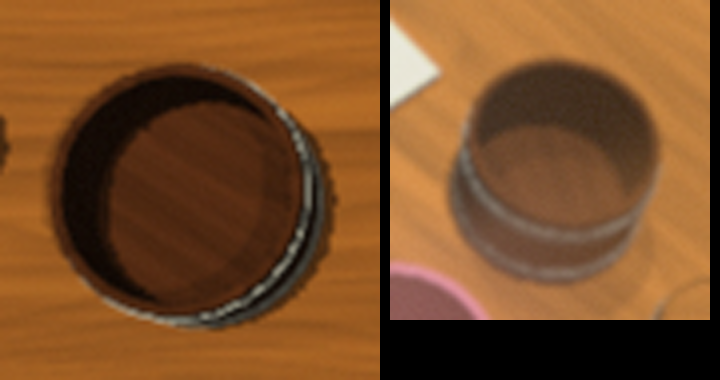

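The rim crop shows the keg's outer rim at crop columns 50 to 305 and rows 63 to 315. I'm moving over the scoop handle now.

Emit:
jog_arm(rows=[[[0, 0, 0, 0.137], [0.0392, 0.021, 0, 0], [0.0392, 0.021, 0, 0], [0.0392, 0.021, 0, 0], [0.0392, 0.021, 0, 0], [0.0392, 0.021, 0, 0], [0.0392, 0.021, 0, 0], [0.0392, 0.021, 0, 0], [0.0392, 0.021, 0, 0], [0.0392, 0.021, 0, 0], [0.0392, 0.021, 0, 0], [0.0392, 0.021, 0, 0], [0.0392, 0.021, 0, 0], [0.0392, 0.021, 0, 0], [0.0392, 0.021, 0, 0], [0.0392, 0.021, 0, 0], [0.0392, 0.021, 0, 0], [0, 0, 0, 0], [0, 0, 0, 0]]], claw=1)

```text
time_s: 2.48
tcp_pos: [0.6106, -0.0203, 0.2916]
ee_rot: [[0.87, -0.493, -0.001], [-0.493, -0.87, 0.0], [-0.001, 0.001, -1.0]]
wrist_force: [-0.8, 0.1, -0.0]
gripper_width: 1.003
gripper_force: 0.0
```

```bash
cat >> h.py <<'E'
def go(x,y,z,ang):
    "shift in the tool's axes after first turning, and the turn in rad; ang = heading of tool x, deg"
    s=sense();R=s["ee_rot"];a=np.degrees(np.arctan2(R[1,0],R[0,0]));t=np.radians(a-ang)
    c,q=np.cos(np.radians(ang)),np.sin(np.radians(ang));d=np.array([x,y,z])-s["tcp_pos"]
    print("t",round(s["time_s"],2),"tcp",s["tcp_pos"],"ang",round(a,2),"F",s["wrist_force"],"w",round(s["gripper_width"],3),"gf",round(s["gripper_force"],1),
      "| turn",round(t,4),"then shift",np.round([d[0]*c+d[1]*q,d[0]*q-d[1]*c,-d[2]],4))
def foot(u,v=0.0): # trough frame from end-board foot -> world xy
    return np.array([.3265,-.2516])+u*np.array([.9978,-.0663])+v*np.array([.0663,.9978])
E
python3 - <<'E'
from h import *
go(.611,-.0218,.136,-29.5)
print(on("top",[[164.2,222.1]],.11),on("scene",[[322.6,216.4]],.11))
E
```

```text
t 2.48 tcp [ 0.6106 -0.0203  0.2916] ang -29.52 F [-0.8028  0.1276 -0.0434] w 1.003 gf 0.0 | turn -0.0004 then shift [0.0011 0.0011 0.1556]
[[0.465  0.2505]] [[0.4755 0.2556]]
```

Emit:
jog_arm(rows=[[[0.001, 0.001, 0.035, 0], [0, 0, 0.035, 0], [0, 0, 0.035, 0], [0, 0, 0.03, 0], [0, 0, 0.0206, 0], [0, 0, 0, 0], [0, 0, 0, 0]]])

```text
time_s: 3.35
tcp_pos: [0.6118, -0.0209, 0.1379]
ee_rot: [[0.871, -0.491, 0.002], [-0.491, -0.871, 0.0], [0.002, -0.001, -1.0]]
wrist_force: [0.1, 0.4, 0.3]
gripper_width: 1.0
gripper_force: 0.0
```

Emit:
jog_arm(rows=[[[0, 0, 0, 0], [0, 0, 0, 0], [0, 0, 0, 0], [0, 0, 0, 0], [0, 0, 0, 0], [0, 0, 0, 0], [0, 0, 0, 0]]], claw=0)

```text
time_s: 4.22
tcp_pos: [0.6113, -0.0217, 0.1366]
ee_rot: [[0.87, -0.492, -0.0], [-0.492, -0.87, -0.0], [-0.0, 0.0, -1.0]]
wrist_force: [-0.2, -0.0, -0.5]
gripper_width: 0.285
gripper_force: 0.0
```

Emit:
jog_arm(rows=[[[0, 0, 0, 0], [0, 0, 0, 0], [0, 0, 0, 0], [0, 0, 0, 0]]])

```text
time_s: 4.72
tcp_pos: [0.6113, -0.0217, 0.1366]
ee_rot: [[0.87, -0.492, -0.0], [-0.492, -0.87, -0.0], [-0.0, 0.0, -1.0]]
wrist_force: [0.6, -0.6, -0.2]
gripper_width: 0.251
gripper_force: 30.0
```

Emit:
jog_arm(rows=[[[0, 0, -0.01, 0], [0, 0, -0.02, 0], [0, 0, -0.03, 0], [0, 0, -0.03, 0], [0, 0, -0.01, 0], [0, 0, 0, 0]]])

```text
time_s: 5.48
tcp_pos: [0.6112, -0.0216, 0.2369]
ee_rot: [[0.87, -0.493, 0.001], [-0.493, -0.87, 0.001], [0.0, -0.001, -1.0]]
wrist_force: [-0.2, -0.9, -2.9]
gripper_width: 0.251
gripper_force: 30.0
```

```bash
python3 - <<'E'
from h import *
x,y=foot(.2605);print(x,y);go(x,y,.235,-3.8)
im=snap("scene",1);im2=snap("top",1);E=np.zeros((400,720,3),np.uint8)
E[:320,:400]=cv2.resize(im[150:230,200:300],None,fx=4,fy=4);E[:400,400:]=cv2.resize(im2[130:230,220:300],None,fx=4,fy=4)
cv2.imwrite("pics/c3.png",E[:,:,::-1])
E
```

```text
0.5864269 -0.26887115
t 5.47 tcp [ 0.6112 -0.0216  0.2369] ang -29.51 F [-0.197  -0.8597 -2.863 ] w 0.251 gf 30.0 | turn -0.4487 then shift [-0.0084  0.2484  0.0019]
```

View pics/c3.png

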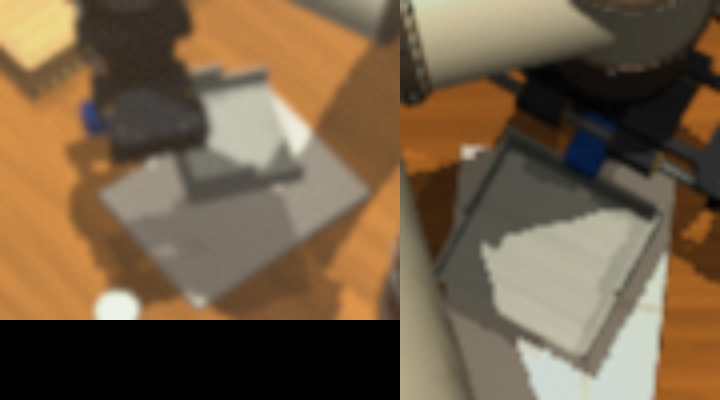

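The scoop is held and looks about level. Its lip corner is near top pixel (269,224). I'm carrying it over the trough.

Emit:
jog_arm(rows=[[[0, 0, 0, -0.112], [0, 0, 0, -0.112], [0, 0, 0, -0.112], [0, 0, 0, -0.1127], [-0.001, 0.02, 0, 0], [-0.001, 0.036, 0, 0], [-0.001, 0.036, 0, 0], [-0.001, 0.036, 0, 0], [-0.001, 0.036, 0, 0], [-0.001, 0.036, 0, 0], [-0.001, 0.03, 0, 0], [-0.0014, 0.0184, 0, 0], [0, 0, 0, 0], [0, 0, 0, 0]]])

```text
time_s: 7.32
tcp_pos: [0.5864, -0.2687, 0.2362]
ee_rot: [[0.998, -0.066, -0.001], [-0.066, -0.998, 0.0], [-0.001, -0.0, -1.0]]
wrist_force: [-0.6, 0.2, -1.8]
gripper_width: 0.246
gripper_force: 30.0
```

```bash
cat >> h.py <<'E'
def pred(th=0,g=.0825,out=("lip-","lip+","rear-","rear+")):
    "predicted scoop corners for tilt th deg (lip up +) about the grip"
    s=sense();R=s["ee_rot"];G=s["tcp_pos"]+.051*R[:,2];X=np.array([R[0,0],R[1,0],0]);X/=np.linalg.norm(X);Y=np.array([-X[1],X[0],0]);Z=np.array([0,0,1.])
    c,q=np.cos(np.radians(th)),np.sin(np.radians(th));xs=c*X-q*Z;zs=q*X+c*Z
    P=lambda x,y,z:G+(x-g)*xs+y*Y+(z-.075)*zs
    return np.array([P(-.05,-.055,0),P(-.05,.055,0),P(.05,-.055,.046),P(.05,.055,.046)])
E
python3 - <<'E'
from h import *
x,y=foot(.2605);go(x,y,.134,-3.8)
im=snap("scene",2);im2=snap("top",2)
for th in(-10,0,10):print(th,proj("top",pred(th)).round(1).tolist(),proj("scene",pred(th)).round(1).tolist())
E=np.zeros((520,780,3),np.uint8);E[:360,:380]=cv2.resize(im[90:180,165:260],None,fx=4,fy=4);E[:,380:780]=cv2.resize(im2[170:300,310:410],None,fx=4,fy=4)
cv2.imwrite("pics/c4.png",E[:,:,::-1])
E
```

```text
t 7.33 tcp [ 0.5864 -0.2687  0.2362] ang -3.8 F [-0.6295  0.1859 -1.8184] w 0.246 gf 30.0 | turn 0.0001 then shift [0.     0.0002 0.1022]
-10 [[387.2, 220.1], [344.2, 217.8], [394.0, 180.5], [349.4, 178.2]] [[209.6, 127.0], [227.4, 143.4], [188.7, 126.9], [206.9, 144.2]]
0 [[389.4, 225.0], [345.6, 222.6], [394.5, 182.3], [349.7, 180.0]] [[212.2, 121.2], [230.3, 137.5], [189.7, 125.2], [208.1, 142.5]]
10 [[392.0, 228.3], [347.2, 225.9], [395.2, 183.6], [350.1, 181.3]] [[214.1, 115.3], [232.4, 131.7], [190.5, 123.4], [208.9, 140.7]]
```

View pics/c4.png

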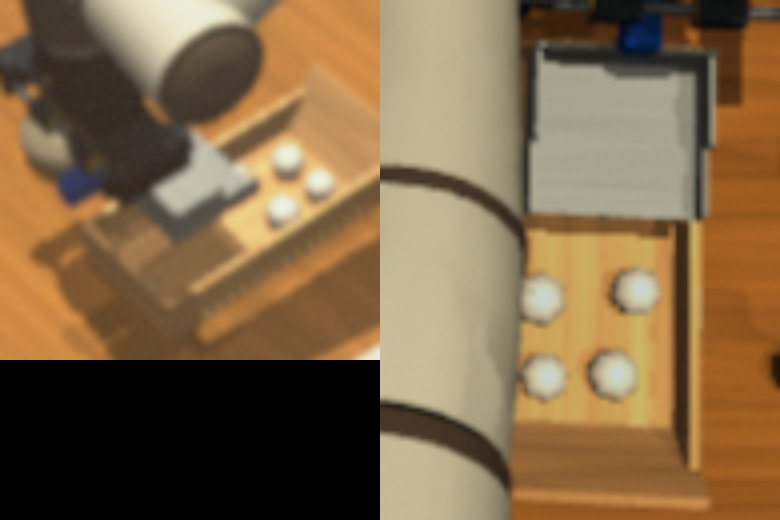

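The picture shows the scoop level above the empty half, with its lip corner at top pixel (390.6,224.2) against a predicted (389.4,225). The four lumps lie ahead of the lip. The scoop is yawed slightly, so I'm trimming that and lowering.

Emit:
jog_arm(rows=[[[0, 0, 0.02, 0.025], [0, 0, 0.03, 0], [0, 0, 0.03, 0], [0, 0, 0.015, 0], [0, 0, 0, 0], [0, 0, 0, 0]]])

```text
time_s: 8.18
tcp_pos: [0.5876, -0.2691, 0.1431]
ee_rot: [[0.996, -0.09, 0.002], [-0.09, -0.996, -0.001], [0.003, 0.001, -1.0]]
wrist_force: [-0.6, -0.4, -1.6]
gripper_width: 0.247
gripper_force: 30.0
```

Emit:
jog_arm(rows=[[[0, 0, 0.003, 0], [0, 0, 0.003, 0], [0, 0, 0.002, 0], [0, 0, 0, 0], [0, 0, 0, 0]]])

```text
time_s: 8.8
tcp_pos: [0.5869, -0.2691, 0.1345]
ee_rot: [[0.996, -0.091, 0.001], [-0.091, -0.996, -0.0], [0.001, 0.0, -1.0]]
wrist_force: [-1.1, 0.7, 3.8]
gripper_width: 0.249
gripper_force: 30.0
```

Emit:
jog_arm(rows=[[[-0.005, 0, -0.001, 0], [-0.01, 0.0002, 0, 0], [-0.01, 0.0002, 0, 0], [-0.01, 0.0003, 0, 0], [-0.01, 0.0002, 0, 0], [-0.01, 0.0002, 0, 0], [-0.01, 0.0003, 0, 0], [-0.01, 0.0002, 0, 0], [-0.01, 0.0003, 0, 0], [-0.01, 0.0002, 0, 0], [0, 0, 0, 0]]])

```text
time_s: 10.18
tcp_pos: [0.49, -0.2623, 0.1345]
ee_rot: [[0.996, -0.091, -0.003], [-0.091, -0.996, 0.001], [-0.003, -0.0, -1.0]]
wrist_force: [-0.9, -0.5, 1.4]
gripper_width: 0.249
gripper_force: 30.0
```

Emit:
jog_arm(rows=[[[-0.005, 0, 0, 0], [-0.006, 0.0002, 0, 0], [-0.006, 0.0002, 0, 0], [-0.006, 0.0002, 0, 0], [0, 0, 0, 0]]])

```text
time_s: 10.8
tcp_pos: [0.4681, -0.2609, 0.1346]
ee_rot: [[0.996, -0.091, -0.001], [-0.091, -0.996, 0.0], [-0.001, -0.0, -1.0]]
wrist_force: [1.0, 0.0, -1.0]
gripper_width: 0.25
gripper_force: 30.0
```

```bash
python3 - <<'E'
from h import *
x,y=foot(.1325);go(x,y,.134,-5)
im=snap("scene",3);im2=snap("top",3)
for th in(-10,0,10):print(th,proj("top",pred(th)).round(1).tolist(),proj("scene",pred(th)).round(1).tolist())
E=np.zeros((520,780,3),np.uint8);E[:360,:380]=cv2.resize(im[90:180,180:275],None,fx=4,fy=4);E[:,380:780]=cv2.resize(im2[180:310,310:410],None,fx=4,fy=4)
cv2.imwrite("pics/c5.png",E[:,:,::-1])
E
```

```text
t 10.8 tcp [ 0.4681 -0.2609  0.1346] ang -5.23 F [ 0.9774  0.0479 -0.9598] w 0.25 gf 30.0 | turn -0.0041 then shift [-0.0094  0.0003  0.0006]
-10 [[376.3, 268.6], [335.9, 265.4], [383.2, 233.2], [341.3, 229.9]] [[234.5, 130.6], [251.1, 146.1], [216.3, 130.3], [233.3, 146.7]]
0 [[378.0, 274.0], [336.9, 270.8], [383.6, 235.1], [341.6, 231.8]] [[237.2, 125.3], [254.0, 140.8], [217.3, 128.8], [234.4, 145.1]]
10 [[380.1, 278.1], [338.1, 274.8], [384.1, 236.6], [341.9, 233.3]] [[239.2, 120.0], [256.2, 135.5], [218.1, 127.2], [235.2, 143.5]]
```

View pics/c5.png

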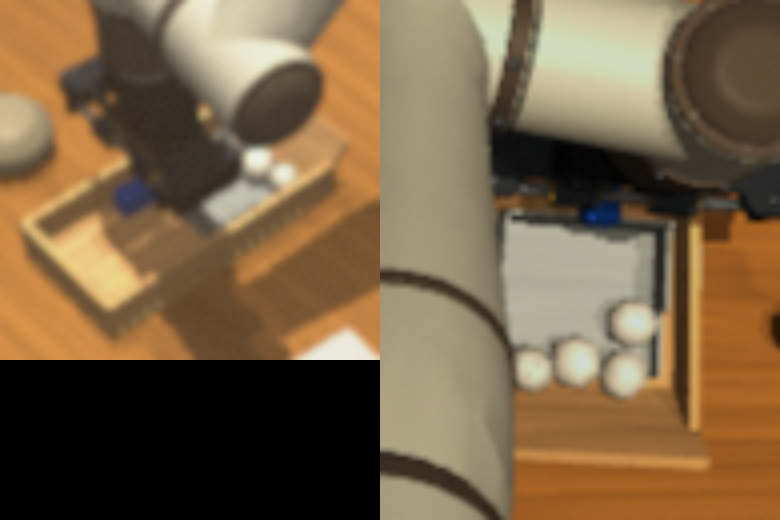

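The top crop shows one lump inside the bowl at (635,322) and three riding at the lip, around row 370, against the end board. I'm pushing on to the foot.

Emit:
jog_arm(rows=[[[-0.004, 0, 0, 0], [-0.004, 0.0001, 0, 0], [-0.003, 0, 0, 0], [0, 0, 0, 0], [0, 0, 0, 0]]])

```text
time_s: 11.52
tcp_pos: [0.46, -0.2603, 0.1357]
ee_rot: [[0.996, -0.09, 0.006], [-0.09, -0.996, -0.001], [0.006, 0.001, -1.0]]
wrist_force: [6.1, -0.1, 1.2]
gripper_width: 0.246
gripper_force: 30.0
```

```bash
cat >> h.py <<'E'
def lumps(k,roi=(310,170,410,320)):
    im=snap("top",k);x0,y0,x1,y1=roi;h=cv2.cvtColor(im,cv2.COLOR_RGB2HSV)[y0:y1,x0:x1];m=((h[...,1]<35)&(h[...,2]>195)).astype(np.uint8)
    n,_,st,c=cv2.connectedComponentsWithStats(m)
    for i in range(1,n):
        if st[i,4]>15: print("blob",(c[i]+[x0,y0]).round(1),st[i,2:5])
E
python3 - <<'E'
from h import *
x,y=foot(.1325);go(x,y,.134,-5);lumps(4);print(proj("top",pred(0)).round(1).tolist())
E
```

```text
t 11.53 tcp [ 0.46   -0.2603  0.1357] ang -5.18 F [ 6.076  -0.1102  1.2264] w 0.246 gf 30.0 | turn -0.0031 then shift [-0.0012  0.0002  0.0017]
blob [374.  260.8] [ 5  6 20]
blob [359.3 271.9] [ 6  6 26]
blob [347.1 271.4] [ 5  4 19]
blob [370.8 273.5] [ 5  6 23]
[[378.1, 277.0], [336.9, 273.7], [383.7, 238.0], [341.6, 234.7]]
```

The lip is at the foot, and all four lumps sit at or behind the lip line (rows 261 to 273 against lip rows 274 to 277). The tool can't tilt itself, so I'll press the heel down and drag it back. That turns the scoop lip-up about its heel between the pads.

Emit:
jog_arm(rows=[[[0, 0, 0.002, 0], [0.002, 0, 0.0022, 0], [0.0033, 0, 0.0022, 0], [0.0033, 0, 0.0022, 0], [0.0033, 0, 0.0022, 0], [0.0033, 0, 0.0022, 0], [0, 0, 0, 0]]])

```text
time_s: 12.45
tcp_pos: [0.4754, -0.2618, 0.1244]
ee_rot: [[0.996, -0.089, 0.006], [-0.089, -0.996, -0.002], [0.006, 0.002, -1.0]]
wrist_force: [3.2, 2.8, 12.0]
gripper_width: 0.25
gripper_force: 30.0
```

```bash
python3 - <<'E'
from h import *
x,y=foot(.1325);go(x,y,.134,-5);lumps(5)
for th in(0,10,20):print(th,proj("top",pred(th)).round(1).tolist())
E
```

```text
t 12.45 tcp [ 0.4754 -0.2618  0.1244] ang -5.11 F [ 3.1615  2.7604 12.0092] w 0.25 gf 30.0 | turn -0.0019 then shift [-0.0167  0.0001 -0.0096]
blob [356.1 190.5] [18  5 28]
blob [375.2 259.1] [ 6  5 23]
blob [361.3 269.6] [ 6  4 16]
blob [371.4 277.6] [ 4  6 16]
0 [[377.5, 271.2], [336.6, 268.0], [382.9, 232.5], [341.2, 229.3]]
10 [[379.5, 275.2], [337.9, 272.0], [383.4, 234.0], [341.5, 230.8]]
20 [[381.8, 277.7], [339.3, 274.4], [384.0, 235.1], [341.9, 231.9]]
```

```bash
python3 - <<'E'
from h import *
im=snap("scene",6);im2=np.load("pics/top5.npy")
for th in(10,15):print(th,proj("scene",pred(th)).round(1).tolist())
E=np.zeros((600,800,3),np.uint8);E[:480,:400]=cv2.resize(im[90:170,210:277],(400,480),interpolation=cv2.INTER_CUBIC);E[:,400:800]=cv2.resize(im2[220:310,330:390],(400,600),interpolation=cv2.INTER_CUBIC)
cv2.imwrite("pics/c6.png",E[:,:,::-1])
E
```

```text
10 [[237.7, 122.5], [254.6, 137.9], [216.7, 129.8], [233.7, 146.1]]
15 [[238.4, 119.9], [255.4, 135.4], [217.0, 129.0], [234.1, 145.3]]
```

View pics/c6.png

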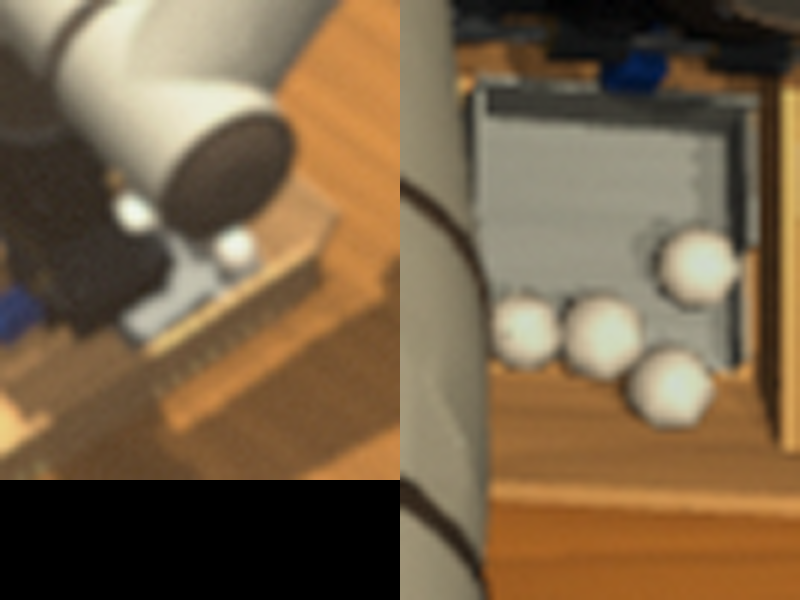

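The right crop shows one lump well inside at (700,265), two inside the lip at (525,330) and (603,335), and one left on the board at (672,388), just ahead of the lip. I'm tilting further to secure three.

Emit:
jog_arm(rows=[[[0.003, 0, 0.0025, 0], [0.003, 0, 0.0025, 0], [0.003, 0, 0.0025, 0], [0.003, 0, 0.0025, 0], [0.003, 0, 0.0025, 0], [0.002, 0, 0.002, 0], [0, 0, 0, 0]]])

```text
time_s: 13.42
tcp_pos: [0.4904, -0.2632, 0.1086]
ee_rot: [[0.996, -0.09, 0.001], [-0.09, -0.996, -0.001], [0.001, 0.001, -1.0]]
wrist_force: [2.0, 1.7, 8.3]
gripper_width: 0.249
gripper_force: 30.0
```

```bash
python3 - <<'E'
from h import *
x,y=foot(.1325);go(x,y,.134,-5);lumps(7)
for th in(10,20,30):print(th,proj("top",pred(th)).round(1).tolist())
E
```

```text
t 13.43 tcp [ 0.4904 -0.2632  0.1086] ang -5.16 F [1.9774 1.748  8.2581] w 0.249 gf 30.0 | turn -0.0028 then shift [-0.0318  0.     -0.0254]
blob [375.4 240.9] [ 6  5 21]
blob [360.6 254.8] [ 4  5 16]
10 [[378.2, 269.7], [337.1, 266.4], [382.1, 229.0], [340.8, 225.8]]
20 [[380.4, 272.0], [338.5, 268.7], [382.7, 230.0], [341.1, 226.8]]
30 [[382.9, 272.6], [340.1, 269.3], [383.3, 230.6], [341.5, 227.3]]
```

```bash
cat >> h.py <<'E'
def blobs(im,roi,s=60,v=150,amin=15):
    x0,y0,x1,y1=roi;h=cv2.cvtColor(im,cv2.COLOR_RGB2HSV)[y0:y1,x0:x1];m=((h[...,1]<s)&(h[...,2]>v)).astype(np.uint8)
    n,_,st,c=cv2.connectedComponentsWithStats(m,connectivity=4)
    print([((c[i]+[x0,y0]).round(1).tolist(),st[i,2:5].tolist()) for i in range(1,n) if st[i,4]>amin])
def txt(im,roi):
    x0,y0,x1,y1=roi;h=cv2.cvtColor(im,cv2.COLOR_RGB2HSV)[y0:y1,x0:x1]
    for r in range(y1-y0): print(y0+r,"".join("#" if (s<30 and v>180) else "+" if (s<50 and v>150) else "-" if s<50 and v>90 else "." for s,v in h[r,:,1:].astype(int)))
E
python3 - <<'E'
from h import *
im=np.load("pics/top7.npy");txt(im,(335,225,390,290))
E
```

```text
225 .......................................................
226 .......................................................
227 .......................................................
228 ........----------.....................................
229 .......----.---...------...............................
230 ......--.-.-....-..--.............--.-..---............
231 ......--...........-..-.......-.-.---.-...------.......
232 ......--.............--...--------.---.--..--.-........
233 ......--.........................-.-...-.---...........
234 ......--...........................--.--...............
235 ......---.........-..........-..-....-...-.............
236 ......-----......-....----------..........-....-.......
237 .......-----------------...---.........++++....-.......
238 .......------------------------.......+++++....-.......
239 .......-------------------------......+###++...-.......
240 .......--------------------------....++###++...........
241 .......--------------------------.....+####++..........
242 .......--------------------------.....+####++-.........
243 .......---------
[... 2099 characters left out ...]
........................................
279 .......................................................
280 .......................................................
281 .......................................................
282 .......................................................
283 .......................................................
284 .......................................................
285 .......................................................
286 .......................................................
287 .......................................................
288 .......................................................
289 .......................................................
```

Three lumps are well back in the bowl, at rows 241, 255 and 255 with the lip at row 270. The fourth stays in the trough under the lip. While the heel still rests on the trough floor, I'll test whether the claw value can ease the grip force.

Emit:
jog_arm(rows=[[[0, 0, 0, 0], [0, 0, 0, 0]]], claw=0.23)

```text
time_s: 13.72
tcp_pos: [0.4906, -0.2632, 0.1085]
ee_rot: [[0.996, -0.09, 0.001], [-0.09, -0.996, -0.001], [0.001, 0.001, -1.0]]
wrist_force: [3.1, 1.0, 6.2]
gripper_width: 0.254
gripper_force: 30.0
```

Emit:
jog_arm(rows=[[[0, 0, 0, 0], [0, 0, 0, 0]]], claw=0.243)

```text
time_s: 13.98
tcp_pos: [0.4905, -0.2632, 0.1085]
ee_rot: [[0.996, -0.09, 0.001], [-0.09, -0.996, -0.001], [0.001, 0.001, -1.0]]
wrist_force: [2.5, 0.4, 6.0]
gripper_width: 0.249
gripper_force: 26.7
```

Emit:
jog_arm(rows=[[[0, 0, 0, 0], [0, 0, 0, 0]]], claw=0.246)

```text
time_s: 14.22
tcp_pos: [0.4907, -0.2632, 0.1083]
ee_rot: [[0.996, -0.09, 0.002], [-0.09, -0.996, -0.001], [0.002, 0.001, -1.0]]
wrist_force: [3.7, 0.1, 4.8]
gripper_width: 0.253
gripper_force: 18.5
```

Emit:
jog_arm(rows=[[[0, 0, 0, 0], [0, 0, 0, 0], [0, 0, 0, 0]]], claw=0)

```text
time_s: 14.6
tcp_pos: [0.4907, -0.2632, 0.1083]
ee_rot: [[0.996, -0.09, 0.002], [-0.09, -0.996, -0.001], [0.002, 0.001, -1.0]]
wrist_force: [2.6, 0.9, 6.0]
gripper_width: 0.247
gripper_force: 30.0
```

Emit:
jog_arm(rows=[[[0, 0, -0.004, 0], [0, 0, -0.008, 0], [0, 0, -0.014, 0], [0, 0, -0.02, 0], [0, 0, -0.025, 0], [0, 0, -0.025, 0], [0, 0, -0.02, 0], [0, 0, -0.014, 0], [0, 0, -0.006, 0], [0, 0, 0, 0], [0, 0, 0, 0]]])

```text
time_s: 15.98
tcp_pos: [0.4895, -0.2628, 0.2422]
ee_rot: [[0.996, -0.091, -0.002], [-0.091, -0.996, 0.001], [-0.002, -0.001, -1.0]]
wrist_force: [-0.7, -0.3, -2.8]
gripper_width: 0.252
gripper_force: 30.0
```

```bash
python3 - <<'E'
from h import *
go(.468,.252,.25,0);im=snap("top",8)
for th in(20,30):print(th,proj("top",pred(th)).round(1).tolist())
txt(im,(325,210,385,285))
im=np.load("pics/top0.npy");print(on("top",[[93,200],[157,125]],.11))
E
```

```text
t 15.97 tcp [ 0.4895 -0.2628  0.2422] ang -5.23 F [-0.7082 -0.2876 -2.7972] w 0.252 gf 30.0 | turn -0.0913 then shift [-0.0215 -0.5148 -0.0078]
20 [[394.0, 271.4], [347.4, 267.7], [396.5, 224.7], [350.2, 221.1]]
30 [[397.1, 272.0], [349.4, 268.2], [397.3, 225.3], [350.8, 221.6]]
210 ............................................................
211 ............................................................
212 ............................................................
213 ............................................................
214 ............................................................
215 ............................................................
216 ............................................................
217 ............................................................
218 ............................................................
219 ............................................................
220 ............................................................
221 ............................................................
222 ..........................---------.
[... 3389 characters left out ...]
...............
275 ............................................................
276 ............................................................
277 ............................................................
278 ............................................................
279 ............................................................
280 ............................................................
281 ............................................................
282 ............................................................
283 ............................................................
284 ............................................................
[[0.5234 0.4317]
 [0.7193 0.2749]]
```

Emit:
jog_arm(rows=[[[0, 0, -0.01, -0.0456], [0, 0, -0.014, -0.0456], [0.003, -0.01, -0.01, 0], [0.004, -0.02, 0, 0], [0.004, -0.03, 0, 0], [0.004, -0.035, 0, 0], [0.004, -0.035, 0, 0], [0.004, -0.035, 0, 0], [0.004, -0.035, 0, 0], [0.004, -0.035, 0, 0], [0.004, -0.035, 0, 0], [0.004, -0.035, 0, 0], [0.004, -0.035, 0, 0], [0.004, -0.035, 0, 0], [0.004, -0.035, 0, 0], [0.0035, -0.035, 0, 0], [0.002, -0.03, 0, 0], [0.001, -0.02, 0, 0], [0.001, -0.0148, 0, 0], [0, 0, 0, 0]]])

```text
time_s: 18.52
tcp_pos: [0.5483, 0.2474, 0.2768]
ee_rot: [[1.0, 0.001, -0.001], [0.001, -1.0, -0.0], [-0.001, 0.0, -1.0]]
wrist_force: [0.0, 0.3, -2.9]
gripper_width: 0.256
gripper_force: 30.0
```

```bash
python3 - <<'E'
from h import *
go(.549,.252,.276,0);im=snap("top",9)
for th in(20,30):print(th,proj("top",pred(th)).round(1).tolist())
print("trough");blobs(im,(325,220,400,300))
txt(im,(125,165,205,235))
E
```

```text
t 18.52 tcp [0.5483 0.2474 0.2768] ang 0.04 F [ 0.0197  0.305  -2.9193] w 0.256 gf 30.0 | turn 0.0008 then shift [ 0.0007 -0.0046  0.0008]
20 [[181.7, 246.0], [133.9, 246.6], [181.9, 198.4], [134.5, 199.0]]
30 [[179.9, 246.1], [131.0, 246.7], [181.4, 198.8], [133.7, 199.4]]
trough
[([370.4, 263.7], [9, 10, 60])]
165 ................................................................................
166 ................................................................................
167 ................................................................................
168 ................................................................................
169 ................................................................................
170 ................................................................................
171 ................................................................................
172 ................................................................................
173 ................................................................................
174 .................
[... 4463 characters left out ...]
...........--.......
227 ..................-------------------------------------.........................
228 ...............----------------------------------------.........................
229 ..............-----------------------------------------.........................
230 ..............-----------------------------------------.........................
231 ..............-----------------------------------------.........................
232 ................---------------------------------------..............--.........
233 ................---------------------------------------..............--.........
234 ................---------------------------------------..............--.........
```

One lump is left in the trough, at top pixel (370,264), so three are riding in the bowl. I'll ease the grip so the scoop swings lip-down over the keg.

Emit:
jog_arm(rows=[[[0, -0.004, 0, 0], [0, 0, 0, 0]]], claw=0.2485)

```text
time_s: 18.82
tcp_pos: [0.5484, 0.2503, 0.2773]
ee_rot: [[1.0, -0.001, 0.0], [-0.001, -1.0, 0.0], [0.0, -0.0, -1.0]]
wrist_force: [-0.2, -0.0, -3.6]
gripper_width: 0.255
gripper_force: 30.0
```

```bash
cat >> h.py <<'E'
def tilt(k):
    "scoop's look in the top view: grey bowl extent rows"
    im=snap("top",k);h=cv2.cvtColor(im,cv2.COLOR_RGB2HSV);m=((h[...,1]<50)&(h[...,2]>90)).astype(np.uint8);m[:190]=0;m[260:]=0;m[:,:125]=0;m[:,185:]=0
    r=np.where(m.sum(1)>12)[0];print("grey rows",r.min() if len(r) else None,r.max() if len(r) else None)
    for th in(30,15,0,-15,-30,-45,-60):p=proj("top",pred(th)).round(1);print(th,"lip",p[:2].tolist(),"rear",p[2:].tolist())
    print("lumps");blobs(im,(120,180,210,270),40,185,5);print("trough");blobs(im,(325,200,400,300))
E
python3 - <<'E'
from h import *
go(.549,.252,.276,0);tilt(10)
E
```

```text
t 18.82 tcp [0.5484 0.2503 0.2773] ang -0.03 F [-0.1741 -0.0067 -3.5771] w 0.255 gf 30.0 | turn -0.0006 then shift [ 0.0006 -0.0017  0.0013]
grey rows 210 245
30 lip [[178.2, 246.0], [129.2, 246.6]] rear [[179.7, 198.7], [132.0, 199.3]]
15 lip [[180.9, 245.2], [133.7, 245.7]] rear [[180.5, 197.9], [133.3, 198.5]]
0 lip [[183.4, 240.1], [137.7, 240.6]] rear [[181.1, 195.9], [134.3, 196.4]]
-15 lip [[185.5, 231.5], [141.1, 232.0]] rear [[181.7, 192.9], [135.3, 193.4]]
-30 lip [[187.1, 220.2], [143.8, 220.7]] rear [[182.1, 189.0], [135.9, 189.5]]
-45 lip [[188.1, 206.8], [145.6, 207.3]] rear [[182.3, 184.6], [136.3, 185.1]]
-60 lip [[188.7, 192.2], [146.5, 192.7]] rear [[182.3, 179.9], [136.3, 180.4]]
lumps
[([171.5, 211.0], [7, 7, 37]), ([155.8, 211.8], [4, 4, 10])]
trough
[([370.4, 263.8], [9, 10, 61])]
```

Emit:
jog_arm(rows=[[[0, 0, 0, 0], [0, 0, 0, 0]]], claw=0.252)

```text
time_s: 19.12
tcp_pos: [0.5483, 0.2507, 0.2773]
ee_rot: [[1.0, -0.0, 0.0], [-0.0, -1.0, 0.0], [0.0, -0.0, -1.0]]
wrist_force: [-0.7, 0.5, -1.0]
gripper_width: 0.255
gripper_force: 1.5
```

```bash
python3 - <<'E'
from h import *
go(.549,.252,.276,0);tilt(11)
E
```

```text
t 19.12 tcp [0.5483 0.2507 0.2773] ang -0.01 F [-0.7296  0.4765 -0.9798] w 0.255 gf 1.5 | turn -0.0002 then shift [ 0.0007 -0.0013  0.0013]
grey rows 215 222
30 lip [[178.0, 246.0], [129.0, 246.6]] rear [[179.5, 198.7], [131.8, 199.3]]
15 lip [[180.7, 245.1], [133.5, 245.7]] rear [[180.2, 197.9], [133.0, 198.5]]
0 lip [[183.2, 240.0], [137.5, 240.6]] rear [[180.9, 195.9], [134.1, 196.4]]
-15 lip [[185.3, 231.5], [140.9, 232.0]] rear [[181.5, 192.8], [135.0, 193.4]]
-30 lip [[186.9, 220.1], [143.6, 220.7]] rear [[181.9, 189.0], [135.7, 189.5]]
-45 lip [[187.9, 206.8], [145.4, 207.3]] rear [[182.1, 184.6], [136.1, 185.1]]
-60 lip [[188.5, 192.2], [146.3, 192.7]] rear [[182.1, 179.9], [136.1, 180.4]]
lumps
[([175.8, 208.0], [6, 5, 20])]
trough
[([370.4, 263.8], [9, 10, 60])]
```

Emit:
jog_arm(rows=[[[0, 0, 0, 0], [0, 0, 0, 0]]], claw=0)

```text
time_s: 19.42
tcp_pos: [0.5485, 0.2509, 0.2775]
ee_rot: [[1.0, 0.0, 0.0], [0.0, -1.0, 0.0], [0.0, -0.0, -1.0]]
wrist_force: [-0.5, 1.2, -1.2]
gripper_width: 0.252
gripper_force: 30.0
```

```bash
python3 - <<'E'
from h import *
go(.549,.252,.276,0);tilt(12)
a=snap("scene",12)
print(proj("scene",pred(-30)).round(1).tolist(),proj("scene",pred(-50)).round(1).tolist())
b=np.load("pics/top12.npy");E=np.zeros((600,800,3),np.uint8);E[:,:400]=cv2.resize(a[150:270,275:355],(400,600),interpolation=cv2.INTER_CUBIC);E[:400,400:]=cv2.resize(b[170:270,110:210],(400,400),interpolation=cv2.INTER_CUBIC)
cv2.imwrite("pics/c7.png",E[:,:,::-1])
E
```

```text
t 19.43 tcp [0.5485 0.2509 0.2775] ang 0.01 F [-0.4803  1.2055 -1.2248] w 0.252 gf 30.0 | turn 0.0002 then shift [ 0.0005 -0.0011  0.0015]
grey rows 215 221
30 lip [[177.9, 246.0], [129.0, 246.6]] rear [[179.5, 198.7], [131.8, 199.3]]
15 lip [[180.7, 245.1], [133.5, 245.7]] rear [[180.2, 197.9], [133.0, 198.4]]
0 lip [[183.2, 240.0], [137.5, 240.6]] rear [[180.9, 195.9], [134.1, 196.4]]
-15 lip [[185.3, 231.4], [140.9, 232.0]] rear [[181.4, 192.8], [135.0, 193.4]]
-30 lip [[186.9, 220.1], [143.5, 220.6]] rear [[181.8, 189.0], [135.7, 189.5]]
-45 lip [[187.9, 206.8], [145.3, 207.3]] rear [[182.0, 184.5], [136.0, 185.1]]
-60 lip [[188.4, 192.2], [146.3, 192.7]] rear [[182.1, 179.8], [136.1, 180.4]]
lumps
[]
trough
[([370.4, 264.0], [9, 9, 58])]
[[309.0, 206.9], [334.7, 227.5], [299.4, 203.8], [327.0, 226.0]] [[298.6, 218.6], [324.1, 239.6], [296.2, 207.0], [323.7, 229.4]]
```

View pics/c7.png

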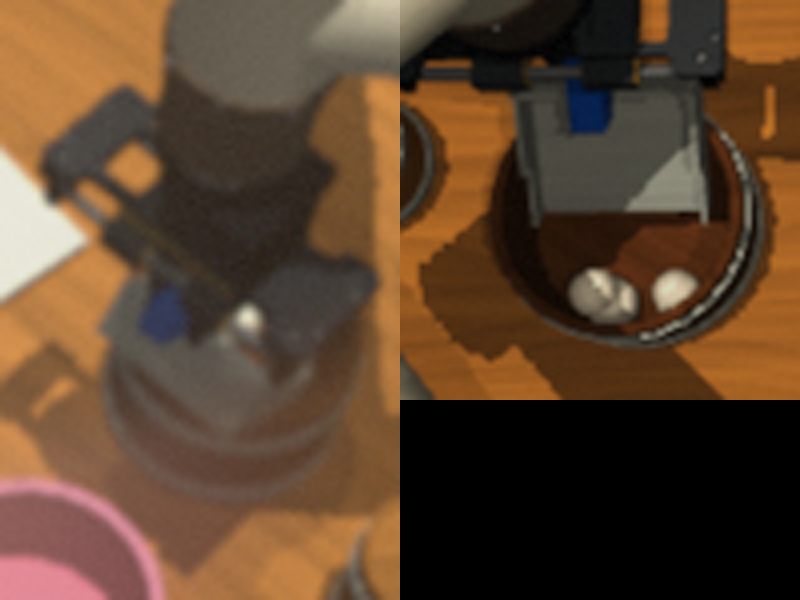

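The top crop shows the scoop empty and all three lumps in the keg, at crop (592,295), (625,298) and (675,290). Next I lift out and return to the board.

Emit:
jog_arm(rows=[[[0, 0, -0.015, 0], [0, 0, -0.025, 0], [0, 0, -0.02, 0], [0, 0, 0, 0.1134], [0.001, 0.015, 0, 0], [0.002, 0.028, 0, 0], [0.002, 0.03, 0, 0], [0.002, 0.03, 0, 0], [0.002, 0.03, 0, 0], [0.002, 0.03, 0, 0], [0.002, 0.03, 0, 0], [0.002, 0.025, 0, 0], [0.002, 0.012, 0, 0], [0.001, 0.0069, 0, 0], [0, 0, 0, 0], [0, 0, 0, 0]]])

```text
time_s: 21.52
tcp_pos: [0.5396, 0.014, 0.3371]
ee_rot: [[0.994, -0.112, -0.0], [-0.112, -0.994, 0.0], [-0.0, -0.0, -1.0]]
wrist_force: [-0.1, 0.7, -2.0]
gripper_width: 0.247
gripper_force: 30.0
```

```bash
python3 - <<'E'
from h import *
go(.5396,.0135,.205,-6.5);im=snap("top",13);txt(im,(225,160,295,230))
for th in(-20,-30,-35,-40,-50):p=proj("top",pred(th)).round(1);print(th,"lip",p[:2].tolist(),"rear",p[2:].tolist())
blobs(im,(120,180,210,270),60,130,5)
E
```

```text
t 21.52 tcp [0.5396 0.014  0.3371] ang -6.44 F [-0.0792  0.7165 -2.017 ] w 0.247 gf 30.0 | turn 0.0011 then shift [0.0001 0.0004 0.1321]
160 ......................................................................
161 ......................................................................
162 ......................................................................
163 ......................................................................
164 ......................................................................
165 ......................................................................
166 ......................................................................
167 ......................................................................
168 ......................................................................
169 ......................................................................
170 ......................................................................
171 ......................................................-+..............
172 ......................................................+####
[... 4373 characters left out ...]
 [[277.5, 221.9], [232.3, 217.4]] rear [[281.6, 189.4], [233.3, 184.6]]
-35 lip [[277.8, 217.5], [233.0, 213.0]] rear [[281.7, 187.9], [233.5, 183.1]]
-40 lip [[278.2, 212.8], [233.6, 208.4]] rear [[281.9, 186.3], [233.7, 181.6]]
-50 lip [[279.1, 203.0], [234.9, 198.6]] rear [[282.2, 183.1], [234.0, 178.4]]
[([134.7, 184.0], [24, 12, 188]), ([171.6, 219.4], [40, 90, 1029]), ([179.3, 206.2], [6, 3, 12]), ([176.9, 209.0], [5, 3, 7]), ([162.1, 215.3], [6, 7, 15]), ([177.5, 213.7], [4, 4, 13]), ([178.7, 218.1], [3, 3, 7]), ([180.1, 225.4], [3, 4, 9]), ([165.6, 233.4], [4, 4, 8]), ([170.0, 237.3], [3, 6, 10]), ([170.2, 255.3], [5, 4, 9]), ([176.2, 259.8], [3, 3, 6]), ([174.6, 263.1], [3, 5, 10])]
```

Emit:
jog_arm(rows=[[[0, 0, 0.03, 0], [0, 0, 0.035, 0], [0, 0, 0.035, 0], [0, 0, 0.027, 0], [0, 0, 0.01, 0], [0, 0, 0, 0]]])

```text
time_s: 22.32
tcp_pos: [0.5434, 0.0141, 0.2031]
ee_rot: [[0.994, -0.11, 0.01], [-0.11, -0.994, -0.001], [0.01, -0.0, -1.0]]
wrist_force: [4.0, -2.8, 3.9]
gripper_width: 0.255
gripper_force: 30.0
```

Emit:
jog_arm(rows=[[[0, 0, 0.004, 0], [0.001, 0, 0.004, 0], [0.002, 0, 0.004, 0], [0.003, 0, 0.004, 0], [0.004, 0, 0.004, 0], [0.005, 0, 0.005, 0], [0.005, 0, 0.005, 0]]])

```text
time_s: 23.2
tcp_pos: [0.5682, 0.0124, 0.1773]
ee_rot: [[0.994, -0.107, 0.024], [-0.107, -0.994, 0.001], [0.023, -0.004, -1.0]]
wrist_force: [8.6, -1.7, 10.1]
gripper_width: 0.253
gripper_force: 30.0
```

Emit:
jog_arm(rows=[[[0.008, 0, 0.001, 0], [0.008, 0, 0.003, 0], [0.007, 0, 0.005, 0], [0.006, 0, 0.005, 0], [0.006, 0, 0.005, 0], [0.005, 0, 0.005, 0], [0, 0, 0, 0]]])

```text
time_s: 24.08
tcp_pos: [0.5987, 0.0063, 0.145]
ee_rot: [[0.994, -0.113, -0.002], [-0.113, -0.994, -0.001], [-0.002, 0.001, -1.0]]
wrist_force: [-1.1, -0.3, -0.7]
gripper_width: 0.251
gripper_force: 30.0
```

```bash
python3 - <<'E'
from h import *
go(.6,.0065,.136,-6.5);im=snap("top",14)
m=masks(im);h=big(m["blue"],(220,120,310,230));print(cv2.minAreaRect(h))
for th in(0,-10,-20,-30):p=proj("top",pred(th)).round(1);print(th,"lip",p[:2].tolist(),"rear",p[2:].tolist())
txt(im,(222,165,295,245))
E
```

```text
t 24.07 tcp [0.5987 0.0063 0.145 ] ang -6.49 F [-1.1352 -0.2958 -0.6879] w 0.251 gf 30.0 | turn 0.0001 then shift [ 0.0012 -0.0004  0.009 ]
((259.2378234863281, 183.85975646972656), (7.509344100952148, 11.816173553466797), 6.340191841125488)
0 lip [[276.1, 226.3], [235.5, 222.2]] rear [[280.3, 186.8], [238.8, 182.6]]
-10 lip [[276.3, 221.8], [236.4, 217.7]] rear [[280.4, 185.1], [239.1, 181.0]]
-20 lip [[276.7, 216.0], [237.5, 212.0]] rear [[280.5, 183.1], [239.4, 179.0]]
-30 lip [[277.2, 209.1], [238.5, 205.2]] rear [[280.7, 180.7], [239.7, 176.7]]
165 .........................................................................
166 .........................................................................
167 .........................................................................
168 .........................................................................
169 .........................................................................
170 .........................................................................
171 ........................................................................
[... 4995 characters left out ...]
36 ........................+###################################+............
237 .........................+##################################+............
238 ........................-+##################################.............
239 .........................-+#################################.............
240 ..............................++++++########################.............
241 ........................................+++++###############.............
242 .................................................++++++####+.............
243 ..........................................................+..............
244 .........................................................................
```

Emit:
jog_arm(rows=[[[0, 0, 0.002, 0], [0, 0, 0.002, 0], [0, 0, 0, 0]]])

```text
time_s: 24.5
tcp_pos: [0.6003, 0.0066, 0.1431]
ee_rot: [[0.994, -0.112, 0.004], [-0.112, -0.994, 0.0], [0.004, -0.0, -1.0]]
wrist_force: [1.7, -0.6, 2.6]
gripper_width: 0.253
gripper_force: 30.0
```

Emit:
jog_arm(rows=[[[0, 0, 0.002, 0], [0, 0, 0.002, 0], [0, 0, 0, 0]]])

```text
time_s: 24.88
tcp_pos: [0.6018, 0.0066, 0.1416]
ee_rot: [[0.994, -0.111, 0.008], [-0.111, -0.994, -0.0], [0.008, -0.001, -1.0]]
wrist_force: [0.9, -2.9, 10.6]
gripper_width: 0.249
gripper_force: 30.0
```

Contact is at TCP z of about 0.143 m and the scoop is level to within a few degrees. I'll relieve the press, ease the grip so it settles flat, then open.

Emit:
jog_arm(rows=[[[0, 0, -0.002, 0], [0, 0, 0, 0]]])

```text
time_s: 25.12
tcp_pos: [0.6009, 0.0068, 0.1417]
ee_rot: [[0.994, -0.112, 0.005], [-0.112, -0.994, 0.0], [0.005, -0.001, -1.0]]
wrist_force: [3.2, -2.1, 7.1]
gripper_width: 0.251
gripper_force: 30.0
```

Emit:
jog_arm(rows=[[[0, 0, 0, 0], [0, 0, 0, 0]]], claw=0.252)

```text
time_s: 25.38
tcp_pos: [0.6009, 0.0068, 0.1417]
ee_rot: [[0.994, -0.112, 0.005], [-0.112, -0.994, 0.0], [0.005, -0.001, -1.0]]
wrist_force: [3.1, -1.5, 6.3]
gripper_width: 0.249
gripper_force: 30.0
```

Emit:
jog_arm(rows=[[[0, 0, 0, 0], [0, 0, 0, 0], [0, 0, 0, 0], [0, 0, 0, 0]]], claw=0.45)

```text
time_s: 25.88
tcp_pos: [0.5988, 0.0066, 0.1397]
ee_rot: [[0.994, -0.113, -0.001], [-0.113, -0.994, -0.0], [-0.001, 0.0, -1.0]]
wrist_force: [1.1, 0.2, -0.1]
gripper_width: 0.444
gripper_force: 0.0
```

Emit:
jog_arm(rows=[[[0, 0, 0, 0], [0, 0, 0, 0], [0, 0, -0.03, 0], [0, 0, -0.05, 0], [0, 0, -0.05, 0], [0.03, 0, -0.03, 0], [0.04, 0, 0, 0], [0.04, 0, 0, 0], [0, 0, 0, 0]]], claw=0.7)

```text
time_s: 27.0
tcp_pos: [0.7099, -0.0062, 0.2979]
ee_rot: [[0.993, -0.114, -0.002], [-0.114, -0.993, -0.0], [-0.002, 0.0, -1.0]]
wrist_force: [-0.7, -0.4, -1.2]
gripper_width: 0.7
gripper_force: 0.0
```

```bash
python3 - <<'E'
from h import *
print(sense()["tcp_pos"],sense()["time_s"])
b=snap("top",15);a=snap("scene",15)
E=np.zeros((600,800,3),np.uint8);E[:384,:512]=b
E[384:600,:288]=cv2.resize(a[160:232,210:306],(288,216));E[384:600,300:516]=cv2.resize(b[180:270,125:215],(216,216));E[:384,512:]=a[20:308,150:366][:384].repeat(1,0)[:384] if False else cv2.resize(a[100:292,200:344],(288,384))
E[384:600,520:800]=cv2.resize(a[100:172,180:273],(280,216))
cv2.imwrite("pics/c8.png",E[:,:,::-1])
E
```

```text
[ 0.7099 -0.0062  0.2979] 27.0
```

View pics/c8.png

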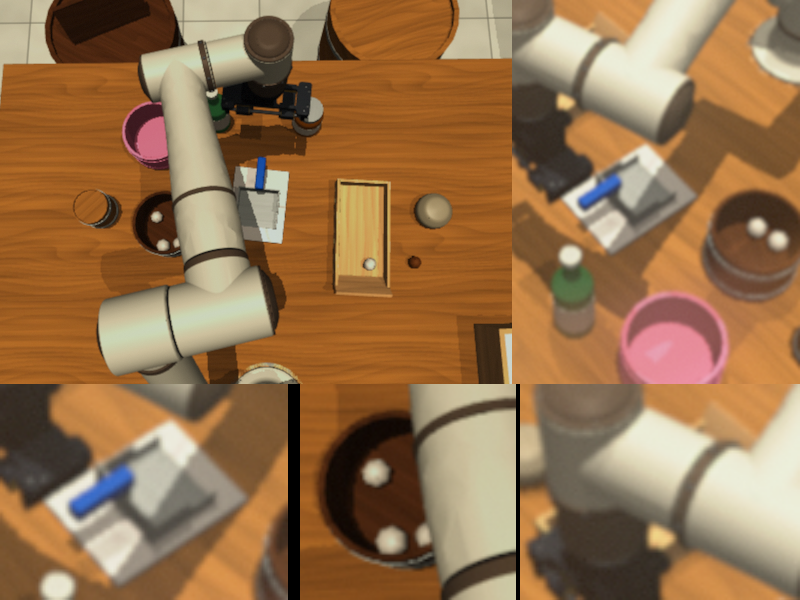

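The picture shows:
- Keg: three lumps.
- Trough: the fourth lump, at top pixel (370,264).
- Scoop: standing on its board, with its handle at (260,172).
- Bystanders: in place.

I'll clear the arm upwards, check the scoop's level and hand in.

Emit:
jog_arm(rows=[[[0, 0, -0.03, 0], [0, 0, -0.03, 0], [0, 0, 0, 0], [0, 0, 0, 0], [0, 0, 0, 0], [0, 0, 0, 0]]])

```text
time_s: 27.85
tcp_pos: [0.7081, -0.0058, 0.3591]
ee_rot: [[0.994, -0.113, -0.002], [-0.113, -0.994, -0.0], [-0.002, 0.001, -1.0]]
wrist_force: [-0.1, 0.3, 0.1]
gripper_width: 0.699
gripper_force: 0.0
```

```bash
python3 - <<'E'
from h import *
for n,roi in(("top",(230,140,300,230)),("scene",(200,160,300,230))):
    r=cv2.minAreaRect(big(masks(snap(n,16))["blue"],roi));q=on(n,cv2.boxPoints(r),.095);print(n,on(n,[r[0]],.095),[round(float(np.linalg.norm(q[i]-q[i-1])),4) for i in(0,1)])
print(finish_job())
E
```

```text
top [[0.5916 0.0081]] [0.0202, 0.0865]
scene [[0.596  0.0071]] [0.0233, 0.0799]
the job is handed in; nothing more can be done
None
```

The job is handed in at about 28 s: three lumps are in the keg, the fourth is still in the trough, and the scoop is standing on its board, released; `finish_job` returned no verdict.

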